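# Free a tube-clip carrier by compressing its spring bar with the forked tool

## Task

Take the forked tool from its stand, set its two prongs down over the spring bar of the metal holder, between the holder's wall and the collar on the bar, and push the collar along the bar against its spring, feeling for the end of its travel rather than forcing it, until the tube-clip carrier is freed and springs up. Leave the carrier standing up in the holder, put the tool back fully home and upright in its stand and let go. Press gently (never more than about 15 N), touch the holder, bar and carrier only with the tool, and leave the other things on the bench where they are.

Things in the scene. Friction and masses are not known exactly. Their poses are not given: they have to be found in the camera images.
- holder: Aluminium holder fixed to the bench; origin = centre of the carrier's well, at the underside of the base. Base plate 60 (x) x 110 (y, -37 to +73) x 10 mm. The well's four walls have outer faces at x = +-20.3, y = +-20.5 mm, tops at z = 44 mm. A steel spring bar runs along the holder's y axis at x = 0, z = 35 mm through the +y wall of the well to an outer lug (y = 56 to 62, top z = 44 mm).
- bar_gap (a point): Point fixed to the holder (x 0, y 25, z 35 mm; same axes) on the axis of the bar's bare stretch (5 mm thick), between the well wall (outer face y = 20.5) and the round collar (16 mm across, 3 mm thick, coil spring behind). The collar is clamped on the bar with its near face anywhere from y = 30 to 40 mm at rest: not measured, find it by feel. Pushed away from the well it slides with the bar.
- bar_pin (a point): Point fixed to the holder (x 0, y 6, z 35 mm): the tip of the bar's pin at rest, inside the carrier, overlapping it by 6 mm (4.8 to 7.2 by the carrier's play); withdrawn that far it frees the carrier. The bar slides to +y with the collar by 8 mm to a hard stop, and springs back when let go. Push: about 2 N at first, rising 0.3 N per mm, plus 1 to 4 N friction while the carrier is held.
- carrier: Grey plastic tube-clip carrier, block 28 (x) x 24 (y) x 36 mm high with two 10 mm clip arms on top, sitting in the holder's well with 1.2 mm play each way. Origin: centre of its underside. Locked by the pin it lies 20 mm above the holder's underside; a spring lifter under it (about 3 N) raises it by 9 mm once the pin is out, and the pin then cannot go back in.
- fork: The forked tool, 112 mm long, 60 g. Origin: midway between the two prong tips; z points up along the tool to the handle end. Prongs side by side along x, each 5 (x) x 4 (y) mm and 22 mm long, gap 9 mm between them (inner faces x = +-4.5). Above them a steel block 19 (x) x 12 (y) mm, z = 22 to 52 mm, then the handle. A half turn about z makes no difference.
- fork_grip (a point): On the axis of the forked tool's black handle, 74 mm above the prong tips, the place to grip; handle 18 (x) x 12 (y) mm with flat sides, 52 to 112 mm above the tips; same axes as the tool.
- stand_seat (a point): White tool stand fixed to the bench, 60 (x) x 52 (y) x 56 mm high. This point: centre of the ledge inside its slot, 32 mm above the bench, on which the tool's steel block (its lower end, 22 mm above the prong tips) rests. Flared slot mouth at height 56 mm, slot 1 to 2 mm wider than the block; a narrower slit below takes the prongs. Slot's x = tool's x.
- vial: small capped control vial, 24 mm wide, 52 mm high; leave alone; origin under its centre
- dish: petri dish, 55 mm wide, 12 mm high; leave alone; origin under its centre
- pad: notepad 70 x 95 x 16 mm; leave alone; origin under its centre
- pen: pen 145 mm long, lying; leave alone; origin under its centre
Mind the look-alikes: they are no part of the job. There is more than one size of the carrier; the job needs the middle-sized.

How it is judged:
By the outcome, as a careful person would: the job done as asked, in the order asked, and still so for the second after the job is handed in, with the robot touching nothing.
It also fails if it takes over 64 s, if anything falls off the work surface, if the arm or the gripper's body presses on something with over 40 N, if the wrist force passes 120 N, or if a joint passes its speed limit or range.

## Robot

A 6-joint arm with a two-finger parallel gripper is mounted at the origin on a cart in front of the work surface, level with it; the furniture and walls round the work are solid. World frame = base frame: x ahead of the robot, y to its left, z up, the work surface at z = 0. Lengths are in mm, angles in rad, forces in N, time in s.
With the tool pointing down it reaches from about 400 to 925 mm from the base axis. Payload 12.5 kg.
Tool frame: the origin (TCP) lies on the front face of the gripper's body, between the roots of the fingers; the fingertips stand 78 mm ahead of it and the grasp point (between the pads) lies 59 mm ahead of it (env.nose_length is the distance from the TCP to the fingertips, in mm); z points along the fingers, y is the line along which they close (so a half turn about z gives the same grasp; the last joint's range is limited). The gripper opens to 95 mm and grips with 3 to 60 N. Pads are 20 mm wide; open, the fingers measure 119 mm over their backs; the gripper's body (75 mm by 180 mm) begins 59 mm behind the grasp point.
Start: joints at [1.03, 0.491, 1.559, -0, 1.092, -0.106], TCP at [263.251, 566.866, 292.261] pointing down, gripper open.
Joint ranges: [-3.1, 3.1], [-0.84, 2.19], [0.05, 2.79], [-1.13, 4.28], [0.06, 2.93], [-2.69, 2.69]. Speed limits (rad/s): [2.22, 2.22, 2.79, 3.14, 3.14, 3.14].

## Interface

Orientations are given as [roll, pitch, yaw] about the fixed x, y, z axes, in that order (R = Rz(yaw) Ry(pitch) Rx(roll)).
In Python, from cell import env gives the robot as it stands.
- The arm moves only by the tool jog_arm, never from a script. Its argument "motion" is a list of rows, each a list of 7 numbers: the turn, a rotation vector about the tool's x, y, z in degrees, then the shift along the tool's x, y, z in mm, then the finger opening in mm, from 0 to 95.1. In form: [[wx, wy, wz, x, y, z, hand], ...]. A call has 1 to 10 rows; each row shifts and turns the commanded pose from where the row before left it, along the tool's axes as they then stand; what a row does not reach is not made up. A row lasts 1/8 s, in which the tool goes at most 62.5 mm and 10.7 degrees, less where a joint would pass 70% of its speed; a pose out of reach is approached as far as the arm can. A call is refused whole if a number of a shift passes 62.5 or a number of a turn 10.7, either way. A call with a gripper value outside its range is refused whole. The fingers move at their own pace and stop on an object; the grip force is fixed at half the most. Time passes only in rows, so rows that do not move let the fingers close. It gives the time, the measured TCP pose, the force, the opening and the grip force at its end, in the units of the state.
- env.state(): the state, without advancing time (a new reading comes with each control period).
- env.read_camera(name): name is "scene" or "side" or "wrist"; returns a dict with "color" (420x560x3 uint8, red, green, blue), "z_map" (420x560 float32, mm along the optical axis (not along the pixel's ray), 0 where there is no reading), "camera_matrix" (3x3 intrinsics, pixels), "world_to_cam" (4x4, takes a point from world to camera coordinates). Camera axes: x right, y up, looking along -z (the intrinsics and any distortion apply to the point x, -y, -z); pixel columns grow to the right and rows downward; lengths in mm; the calibration is good to about 2 mm. A picture is of the moment at which its call begins.
- env.job_done(): hands the job in; it is judged then, once.
Trained networks look in the newest picture that a camera, given by its name, has taken for a name from the list of things; names that differ only in an ending like _2 or _b are one class to them, and where a whole thing is asked for, a point or a joint stands for the part that bears it (a point fixed in the world has none). Each returns a list of dicts, best first, with "score" (0 to 1); they miss things now and then, are a little off and sometimes report something else, mostly with a low value. They report only what shows in the picture. A call takes as long as a camera call. They do not tell look-alikes from the thing itself.
- env.recognise(camera, thing): "location" ([column, row] in pixels, amid what is visible of it).
The state is a dict: "t": time; "joints": joint angles; "qvel": joint speeds; "tau": joint torques, N m; "eef_pos": TCP position; "tcp_rot": TCP orientation; "ft_force": force on the tool from outside, world axes, zero at the start; "moment": the same for the moment, N m; "opening": opening from 0.0 (shut) to 1.0 (fully open); "grip_force": force on a finger pad.
Only numpy, scipy, OpenCV 4.12 (cv2) and the standard library are available. Lean on these libraries where they do the work, as an engineer would, in place of code of your own. Each camera call takes 0.05 s, during which the arm holds its last target. There are 200 camera calls.

## Working session

There is one attempt and no reset: what is moved stays moved. The work goes in short steps, Python scripts to look and compute and a tool call to move; the robot and the scene stay as the last step left them, time stands still between calls to the robot, and variables do not carry over. Pictures are saved under pics/ and viewed, at most 10 in all, crops included, and the job is handed in when it is done.

Besides the shell and the picture viewer there is one more tool, called after "Call:" by a JSON object that holds its "method" and its "body", one argument or row to a line. jog_arm: Moves the arm, as the interface text tells. Its arguments: {"type":"object","properties":{"motion":{"type":"array"}},"required":["motion"]}

```bash
mkdir -p pics
cat > h.py <<'E'
from cell import env
import numpy as np, cv2
def unproj(c,pix,z=None):
    K=np.array(c["camera_matrix"]);T=np.array(c["world_to_cam"]);Ti=np.linalg.inv(T)
    u,v=pix
    d=np.array([(u-K[0,2])/K[0,0],-(v-K[1,2])/K[1,1],-1.0])
    if z is None:
        zz=c["z_map"][int(round(v)),int(round(u))]
        return (Ti@np.r_[d*zz,1])[:3]
    o=Ti[:3,3];w=Ti[:3,:3]@d
    return o+w*(z-o[2])/w[2]
def cloud(c):
    K=np.array(c["camera_matrix"]);Ti=np.linalg.inv(np.array(c["world_to_cam"]))
    v,u=np.mgrid[0:420,0:560];z=c["z_map"]
    p=np.stack([(u-K[0,2])/K[0,0]*z,-(v-K[1,2])/K[1,1]*z,-z,np.ones_like(z)],-1)@Ti.T
    p=p[...,:3];p[z==0]=np.nan
    return p
def save(n,im): cv2.imwrite("pics/"+n,cv2.cvtColor(im,cv2.COLOR_RGB2BGR))
E
python3 - <<'E'
from h import *
ims=[]
for n in ["scene","side","wrist"]:
    c=env.read_camera(n); ims.append(c["color"])
    np.savez("/tmp/"+n+".npz",**{k:np.array(v) for k,v in c.items()})
    for t in ["holder","bar_gap","carrier","fork","fork_grip","stand_seat","vial"]:
        for r in env.recognise(n,t):
            if r["score"]>.2: print(n,t,np.round(r["location"]),round(r["score"],2),np.round(unproj(c,np.clip(r["location"],0,[559,419]))))
save("a.png",cv2.resize(np.vstack([np.hstack(ims[:2]),np.hstack([ims[2],ims[2]*0])]),(800,600),interpolation=cv2.INTER_AREA))
print(env.state())
E
```

```text
scene holder [324. 222.] 0.75 [ 480. -297.   11.]
scene bar_gap [321. 223.] 0.76 [ 471. -262.   33.]
scene carrier [340. 182.] 0.76 [ 493. -395.   47.]
scene carrier [329. 199.] 0.56 [ 479. -312.   56.]
scene carrier [374. 219.] 0.52 [ 392. -335.   24.]
scene fork [275. 239.] 0.72 [ 484. -110.   91.]
scene fork [324. 224.] 0.45 [ 478. -291.   11.]
scene fork_grip [272. 238.] 0.69 [ 489. -109.   91.]
scene stand_seat [276. 266.] 0.92 [471. -89.  56.]
scene stand_seat [273. 240.] 0.5 [ 486. -110.   89.]
scene vial [219. 218.] 0.56 [ 646. -179.   34.]
side holder [270. 274.] 0.7 [ 460. -338.   28.]
side holder [201. 264.] 0.67 [ 388. -225.   13.]
side bar_gap [273. 272.] 0.76 [ 463. -342.   32.]
side bar_gap [278. 255.] 0.23 [ 475. -338.   57.]
side carrier [323. 290.] 0.89 [ 491. -435.   37.]
side carrier [234. 292.] 0.64 [ 385. -356.   25.]
side carrier [279. 256.] 0.56 [ 478. -335.   52.]
side fork [223. 199.] 0.66 [ 481. -122.   86.]
side fork_grip [226. 197.] 0.59 [ 486. -124.   89.]
side stand_seat [228. 224.] 0.61 [ 481. -142.   39.]
side vial [308. 225.] 0.7 [ 642. -188.   21.]
{'t': 1.2, 'joints': array([ 1.03036405e+00,  4.90914351e-01,  1.55889832e+00,  1.08731641e-05,
        1.09170639e+00, -1.05579968e-01]), 'qvel': array([ 0.00013489, -0.00020332,  0.00013649,  0.00058404, -0.00068205,
        0.00070701]), 'tau': array([ 8.70153144e-04, -6.12482858e+01, -2.58428335e+01,  6.93876296e-02,
        4.45684930e-02, -4.24670006e-06]), 'eef_pos': array([263.26996562, 566.85806494, 292.25260342]), 'tcp_rot': array([ 3.14151845e+00, -1.84005726e-06,  2.70673534e+00]), 'ft_force': array([-0.80553644, -0.67136073, -0.17904461]), 'moment': array([0.02407621, 0.00095764, 0.01977395]), 'grip_force': 0.0, 'opening': 1.0014852566089751}
```

View pics/a.png

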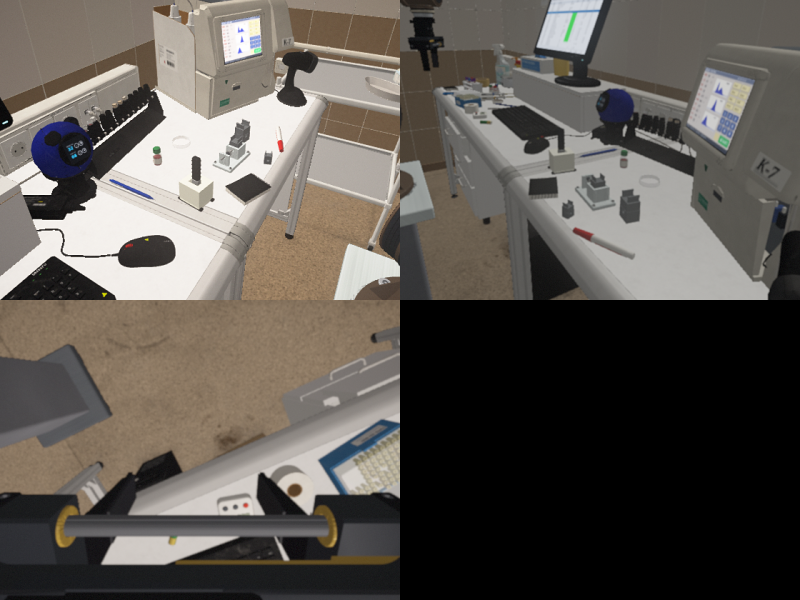

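The scene view shows the fork in its white stand at about (275,239) px. The three carrier candidates in the scene are one in the holder at (329,199), a large loose one at (340,182) and a small loose one at (374,219). The one in the holder looks like the middle size, and I'll check that in a close crop.

Run:
```python
from h import *
S={n:dict(np.load("/tmp/"+n+".npz")) for n in ["scene","side"]}
a=cv2.resize(S["scene"]["color"][150:300,200:420],None,fx=3.6,fy=3.6,interpolation=cv2.INTER_CUBIC)[:,:]
a=cv2.resize(S["scene"]["color"][150:300,200:410],(400,286),interpolation=cv2.INTER_CUBIC)
b=cv2.resize(S["side"]["color"][180:330,190:400],(400,286),interpolation=cv2.INTER_CUBIC)
a=cv2.resize(S["scene"]["color"][160:300,240:400],(686,600),interpolation=cv2.INTER_CUBIC)
save("b.png",a)
P=np.vstack([cloud(S[n]).reshape(-1,3) for n in S]);P=P[~np.isnan(P).any(1)]
H=np.full((9,13),-1.)
for i,x in enumerate(range(100,1000,100)):
  for j,y in enumerate(range(-600,700,100)):
    m=(P[:,0]>=x)&(P[:,0]<x+100)&(P[:,1]>=y)&(P[:,1]<y+100)
    if m.any(): H[i,j]=P[m,2].max()
print("cols y -600..",H.round().astype(int))
# fork top, stand
for n in S:
  p=cloud(S[n]);q=p[(abs(p[...,0]-480)<60)&(abs(p[...,1]+110)<60)]
  f=q[q[:,2]>65];print(n,"fork",f.mean(0),f.min(0),f.max(0))
  s=q[(q[:,2]>50)&(q[:,2]<60)];print("stand",len(s),cv2.minAreaRect(s[:,:2].astype(np.float32)))
  q=p[(abs(p[...,0]-475)<70)&(abs(p[...,1]+300)<90)]
  s=q[(q[:,2]>5)&(q[:,2]<16)];print("base",len(s),cv2.minAreaRect(s[:,:2].astype(np.float32)))
  s=q[(q[:,2]>38)];print("top",s.mean(0))
```

```text
cols y -600.. [[-772   -1   -1   -1    3  238  227    1   -1   -1  333  457 -772]
 [-772 -772   -1   -1   -1   -1   -1   -1   -1 -774  459  460  319]
 [   3   17   36   17   15    3    2    2    1    1   13  464  334]
 [  16   62   69   45  123   58   41   33   17   17   18   21   37]
 [ 360  302   62   44   58   57   39   33   28   26   26   26   20]
 [ 361  361   13   51   53  156  152  283  290  293  300  315  157]
 [ 353  342   94  137  136  189  190  471  475  480  484  487  225]
 [ 323   94  130  136  134  157   33  469  229  237  172  235  225]
 [ 341  455  459  464  468  473  477  481  486  489  445  289  157]]
scene fork [ 485.38615785 -111.34815994   96.4918001 ] [ 477.6165536  -120.66504518   65.37652909] [ 497.91106949 -106.6644377   122.82203733]
stand 710 ((488.265380859375, -114.92070007324219), (54.58576202392578, 62.813499450683594), 80.33988952636719)
base 698 ((466.60443115234375, -267.17236328125), (104.15757751464844, 150.95458984375), 24.106794357299805)
top [ 479.05314138 -305.31408405   48.58148491]
side fork [ 486.06954342 -122.34833373   94.9032639 ] [ 477.89049035 -128.65003843   65.03897124] [ 496.80228477 -109.85119793  122.45103346]
stand 339 ((488.1517333984375, -118.5477523803711), (57.295345306396484, 61.71235656738281), 80.55384826660156)
base 802 ((454.88800048828125, -288.1571044921875), (69.13217163085938, 180.01097106933594), 22.938182830810547)
top [ 477.77915614 -322.64254395   48.4499255 ]
```

View pics/b.png

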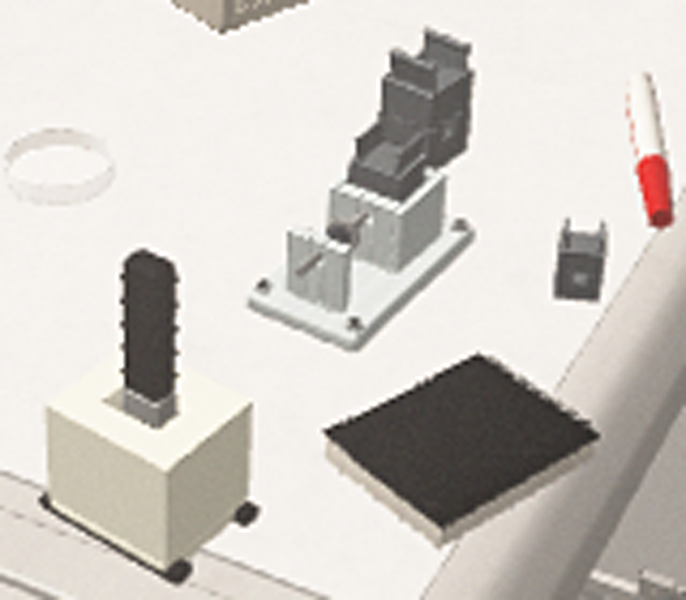

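The carrier in the holder, at (390,170) in the crop, is the middle-sized one. The larger loose one is behind it at (430,100) and the small one at (580,260). The fork is the only tool, standing at (150,330). The bar and lug point toward the lower left, roughly toward the stand. I'll move over the stand now.

Call:
{"method": "jog_arm", "body": {
  "motion": [
    [0,0,0,-35,-37.5,0,95],
    [0,0,0,-35,-37.5,0,95],
    [0,0,0,-35,-37.5,0,95],
    [0,0,0,-35,-37.5,0,95],
    [0,0,0,-35,-37.5,0,95],
    [0,0,0,-35,-37.5,0,95],
    [0,0,0,-35,-37.5,0,95]
  ]
}}

```text
t: 2.08
eef_pos: [375.2, 224.1, 292.5]
tcp_rot: [3.141, 0.001, 2.707]
ft_force: [1.6, 0.8, -0.0]
opening: 1.002
grip_force: 0.0
```

Call:
{"method": "jog_arm", "body": {
  "motion": [
    [0,0,0,-35,-37.5,0,95],
    [0,0,0,-35,-37.5,0,95],
    [0,0,0,-35,-37.5,0,95],
    [0,0,0,-35,-37.5,0,95],
    [0,0,0,-35,-37.5,0,95],
    [0,0,0,-35,-37.5,0,95],
    [0,0,0,-35,-37.5,0,95]
  ]
}}

```text
t: 2.95
eef_pos: [486.9, -117.5, 292.4]
tcp_rot: [3.141, 0.001, 2.706]
ft_force: [0.5, 0.9, -0.0]
opening: 1.0
grip_force: 0.0
```

Call:
{"method": "jog_arm", "body": {
  "motion": [
    [0,0,10.3,0,0,0,95],
    [0,0,10.3,0,0,0,95],
    [0,0,10.3,0,0,0,95],
    [0,0,10.3,0,0,0,95],
    [0,0,10.3,0,0,0,95],
    [0,0,10.3,0,0,0,95],
    [0,0,10.3,0,0,0,95],
    [0,0,10.3,0,0,0,95]
  ]
}}

```text
t: 3.95
eef_pos: [486.5, -115.7, 292.3]
tcp_rot: [3.141, -0.0, 1.263]
ft_force: [-0.9, -0.2, -0.1]
opening: 1.0
grip_force: 0.0
```

Call:
{"method": "jog_arm", "body": {
  "motion": [
    [0,0,10.3,0,0,0,95],
    [0,0,10.3,0,0,0,95],
    [0,0,10.3,0,0,0,95],
    [0,0,10.3,0,0,0,95],
    [0,0,10.3,0,0,0,95],
    [0,0,10.3,0,0,0,95],
    [0,0,10.3,0,0,0,95],
    [0,0,10.3,0,0,0,95]
  ]
}}

```text
t: 4.95
eef_pos: [486.5, -115.7, 292.3]
tcp_rot: [-3.142, -0.0, -0.175]
ft_force: [-0.5, -0.0, -0.1]
opening: 0.995
grip_force: 0.0
```

Run:
```python
from h import *
c=env.read_camera("wrist");save("c.png",c["color"])
np.savez("/tmp/w1.npz",**{k:np.array(v) for k,v in c.items()})
T=np.linalg.inv(np.array(c["world_to_cam"]));print(T.round(2))
p=cloud(c)
q=p[(abs(p[...,0]-487)<60)&(abs(p[...,1]+116)<60)]
f=q[(q[:,2]>115)&(q[:,2]<130)];print("forktop",len(f),f[:,2].mean() if len(f) else 0,cv2.minAreaRect(f[:,:2].astype(np.float32)) if len(f) else 0)
s=q[(q[:,2]>52)&(q[:,2]<59)];print("stand",len(s),cv2.minAreaRect(s[:,:2].astype(np.float32)) if len(s) else 0)
for t in ["holder","bar_gap","carrier","fork_grip","stand_seat"]:
  for r in env.recognise("wrist",t)[:2]: print(t,np.round(r["location"]),round(r["score"],2),np.round(unproj(c,np.clip(r["location"],0,[559,419]))))
```

```text
[[-1.8000e-01  9.5000e-01  2.8000e-01  5.6375e+02]
 [-9.8000e-01 -1.7000e-01 -5.0000e-02 -1.2966e+02]
 [-0.0000e+00 -2.8000e-01  9.6000e-01  3.8534e+02]
 [ 0.0000e+00  0.0000e+00  0.0000e+00  1.0000e+00]]
forktop 302 121.73498417993261 ((487.8934020996094, -117.21084594726562), (10.927558898925781, 17.345857620239258), 79.9706802368164)
stand 2425 ((487.8003234863281, -116.8695068359375), (52.062137603759766, 59.751041412353516), 80.04460906982422)
holder [435. 155.] 0.92 [ 487. -300.   11.]
bar_gap [432. 156.] 0.93 [ 492. -285.   36.]
carrier [480. 228.] 0.86 [ 398. -338.   29.]
carrier [475. 161.] 0.79 [ 484. -317.   57.]
fork_grip [276. 200.] 0.59 [ 495. -119.  121.]
stand_seat [272. 180.] 0.83 [ 500. -116.   54.]
stand_seat [432. 154.] 0.24 [ 488. -296.   10.]
```

View pics/c.png

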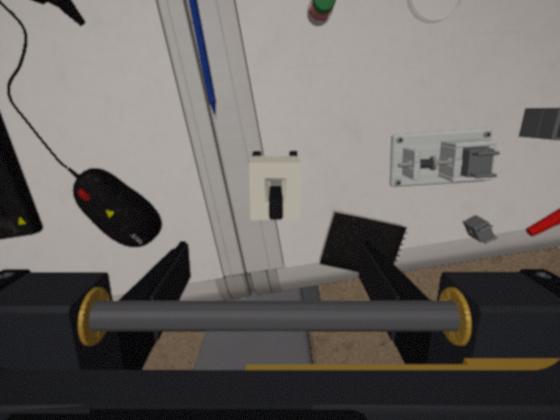

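The wrist view shows the fork in its stand at (276,200), and the fork and stand rectangles agree at (487.9,-117.1) with a yaw of -10°. The holder lies clear at (440,157), with its lug toward the stand. I'll grasp the fork and compute the holder pose from the same picture.

Call:
{"method": "jog_arm", "body": {
  "motion": [
    [0,0,0,1.6,1.1,50,95],
    [0,0,0,0,0,50,80],
    [0,0,0,0,0,30,50],
    [0,0,0,0,0,15,40],
    [0,0,0,0,0,6,40],
    [0,0,0,0,0,0,40]
  ]
}}

```text
t: 6.0
eef_pos: [488.2, -117.1, 141.7]
tcp_rot: [3.142, -0.001, -0.169]
ft_force: [0.7, 0.3, 0.6]
opening: 0.529
grip_force: 0.0
```

Run:
```python
from h import *
c=dict(np.load("/tmp/w1.npz"));p=cloud(c);col=c["color"].astype(int)
q=p[(abs(p[...,0]-480)<75)&(abs(p[...,1]+310)<90)]
def rect(lo,hi,q=q):
    s=q[(q[:,2]>lo)&(q[:,2]<hi)];return len(s),cv2.minAreaRect(s[:,:2].astype(np.float32)),s[:,2].mean()
b=q[abs(q[:,1]+300)<72]
print("base",rect(7,13)); print("mid",rect(40,47)); 
s=q[(q[:,2]>41)&(q[:,2]<46.5)]
import collections
pts=s[:,:2]
# split lug vs well along y
for lo,hi in((-262,-230),(-285,-262),(-350,-275)):
    t=pts[(pts[:,1]>lo)&(pts[:,1]<hi)]
    if len(t)>5: print(lo,hi,len(t),t.mean(0),cv2.minAreaRect(t.astype(np.float32)))
print("carrier",rect(52,75))
crop=c["color"][115:200,375:515];save("d.png",cv2.resize(crop,None,fx=5,fy=5,interpolation=cv2.INTER_CUBIC))
```

```text
base (2528, ((453.65753173828125, -309.86474609375), (169.72084045410156, 115.45894622802734), 83.52935028076172), np.float64(10.537663411799798))
mid (1137, ((480.4225158691406, -325.17999267578125), (45.51770782470703, 150.49986267089844), 1.171418309211731), np.float64(43.76533417655953))
-262 -230 18 [ 476.97924601 -261.30115485] ((480.371337890625, -261.3341979980469), (1.29976487159729, 15.652400016784668), 88.79461669921875)
-285 -262 210 [ 487.43632711 -267.32506682] ((486.0279846191406, -273.5080871582031), (22.66299819946289, 31.11545753479004), 86.88036346435547)
-350 -275 765 [ 483.45083531 -315.60766436] ((481.3932189941406, -310.2367858886719), (70.5499267578125, 40.73725891113281), 83.79224395751953)
carrier (809, ((480.6927795410156, -323.08477783203125), (25.564594268798828, 27.987201690673828), 83.73477935791016), np.float64(59.02212226720687))
```

View pics/d.png

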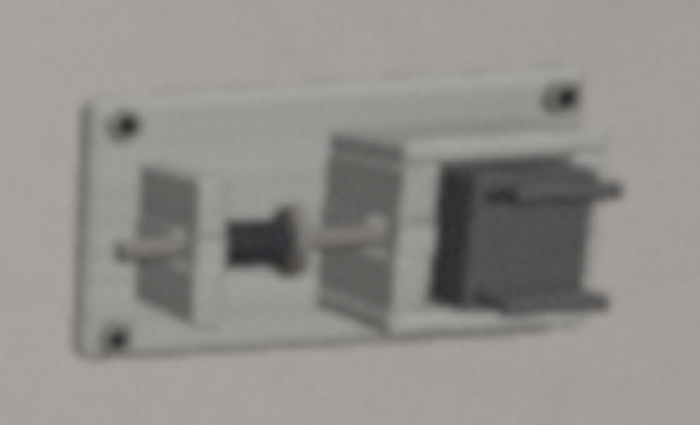

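The crop shows the lug on the left at (200,245), the dark spring and collar at (290,240), the bare bar to the wall at (390,235), and the carrier on the right. The holder's y axis is at about 84°. I'll close the gripper and lift.

Call:
{"method": "jog_arm", "body": {
  "motion": [
    [0,0,0,0,0,0,5],
    [0,0,0,0,0,0,5],
    [0,0,0,0,0,0,5],
    [0,0,0,0,0,0,5],
    [0,0,0,0,0,0,5]
  ]
}}

```text
t: 6.62
eef_pos: [488.0, -117.1, 141.4]
tcp_rot: [-3.142, -0.0, -0.17]
ft_force: [-0.5, -0.5, 2.7]
opening: 0.127
grip_force: 30.0
```

Call:
{"method": "jog_arm", "body": {
  "motion": [
    [0,0,0,0,0,-5,5],
    [0,0,0,0,0,-10,5],
    [0,0,0,0,0,-20,5],
    [0,0,0,0,0,-30,5],
    [0,0,0,0,0,-30,5],
    [0,0,0,6,40,-15,5],
    [0,0,0,6,40,0,5],
    [0,0,0,5,40,0,5],
    [0,0,-3.4,0,10,0,5],
    [0,0,0,0,0,0,5]
  ]
}}

```text
t: 7.88
eef_pos: [482.5, -248.6, 251.6]
tcp_rot: [-3.142, -0.0, -0.112]
ft_force: [-0.4, 0.7, -0.6]
opening: 0.122
grip_force: 30.0
```

Run:
```python
from h import *
c=env.read_camera("wrist");save("e.png",c["color"])
np.savez("/tmp/w2.npz",**{k:np.array(v) for k,v in c.items()})
print(env.state()["eef_pos"],env.state()["tcp_rot"])
p=cloud(c)
q=p[(abs(p[...,0]-480)<45)&(p[...,1]<-240)&(p[...,1]>-350)]
for n,lo,hi in (("base",8,12.5),("44",42,46.5),("car",53,60),("arms",61,75)):
    s=q[(q[:,2]>lo)&(q[:,2]<hi)]
    print(n,len(s),cv2.minAreaRect(s[:,:2].astype(np.float32)),s[:,2].mean())
for t in ["holder","bar_gap","bar_pin","carrier","fork","fork_grip"]:
  for r in env.recognise("wrist",t)[:2]: print(t,np.round(r["location"]),round(r["score"],2),np.round(unproj(c,r["location"])))
```

```text
[ 482.53144854 -247.98332301  251.54962741] [-3.14145572e+00 -9.95890000e-05 -1.11987709e-01]
base 2618 ((482.7210388183594, -300.0089111328125), (96.13214111328125, 59.615936279296875), 83.63716888427734) 10.402595400665357
44 1093 ((482.53631591796875, -303.67327880859375), (82.0250244140625, 40.67124557495117), 83.42922973632812) 44.32336198378585
car 622 ((480.78131103515625, -323.10260009765625), (24.18329429626465, 27.980792999267578), 84.26200866699219) 56.67352175053002
arms 263 ((480.6369934082031, -323.06536865234375), (20.14461326599121, 25.52973175048828), 83.7804183959961) 66.57514040803997
bar_gap [320. 179.] 0.93 [ 490. -296.   11.]
bar_pin [320. 181.] 0.94 [ 489. -297.   10.]
carrier [369. 262.] 0.78 [ 400. -340.   27.]
carrier [453. 158.] 0.73 [ 506. -404.   62.]
fork [276. 271.] 0.78 [ 491. -251.  206.]
fork_grip [275. 271.] 0.7 [ 490. -250.  205.]
```

View pics/e.png

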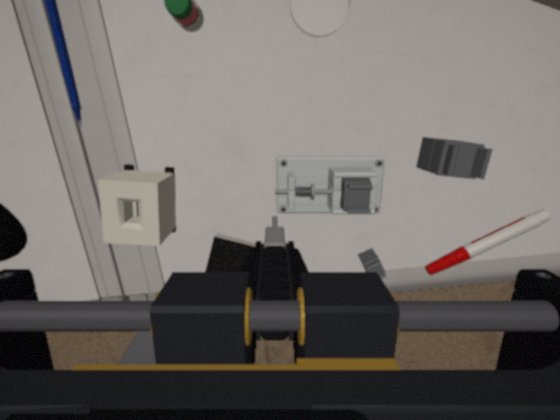

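The wrist view shows the holder at (330,185) with the bar horizontal, and the fork's steel block and prong at (275,230). The wall and lug tops fit an 82 × 40.7 mm rectangle, which matches the model. I'll check the fork's position in the hand before descending.

Run:
```python
from h import *
c=dict(np.load("/tmp/w2.npz"));p=cloud(c)
tcp=np.array([482.5,-248.2]);yaw=-.112
ex=np.array([np.cos(yaw),np.sin(yaw)]);ey=np.array([-ex[1],ex[0]])  # holder-like axes
m=(abs(p[...,0]-485)<30)&(abs(p[...,1]+248)<15)
for lo in range(112,190,8):
    s=p[m&(p[...,2]>lo)&(p[...,2]<=lo+8)]
    if len(s)>4:
        d=s[:,:2]-tcp;a=d@ex;b=d@ey;print(lo,len(s),"x %.1f..%.1f y %.1f..%.1f"%(*np.percentile(a,[3,97]),*np.percentile(b,[3,97])))
# target
o=np.array([480.2,-324.3]);u=np.array([.1115,.9938]);t=o+25.5*u;d=t-np.array([482.53,-248.3])
print(t,"tool dx,dy",d@ex,-(d@ey))
```

```text
120 15 x 8.2..9.1 y -2.5..0.7
128 21 x 8.1..9.0 y -2.5..1.0
136 27 x 8.1..9.1 y -2.4..0.9
144 77 x 7.5..9.0 y -6.1..4.7
152 84 x 7.9..9.1 y -6.2..5.0
160 100 x 8.1..9.1 y -6.2..4.7
168 161 x 6.3..10.9 y -9.7..7.3
176 220 x 7.3..11.1 y -10.4..8.9
184 310 x 7.3..11.2 y -12.4..11.1
[ 483.04325 -298.9581 ] tool dx,dy 6.171887066629043 50.28334049373884
```

Call:
{"method": "jog_arm", "body": {
  "motion": [
    [0,0,0,3.5,25,0,5],
    [0,0,0,3.4,24.6,0,5],
    [0,0,0,0,0,40,5],
    [0,0,0,0,0,25,5],
    [0,0,0,0,0,7,5],
    [0,0,0,0,0,0,5],
    [0,0,0,0,0,0,5]
  ]
}}

```text
t: 9.1
eef_pos: [484.4, -298.6, 180.2]
tcp_rot: [3.141, -0.001, -0.11]
ft_force: [0.1, 0.1, -0.8]
opening: 0.123
grip_force: 30.0
```

Run:
```python
from h import *
c=env.read_camera("wrist")
np.savez("/tmp/w3.npz",**{k:np.array(v) for k,v in c.items()})
p=cloud(c);s=env.state();tcp=s["eef_pos"][:2];print(s["eef_pos"],s["tcp_rot"],s["ft_force"])
yaw=s["tcp_rot"][2];ex=np.array([np.cos(yaw),np.sin(yaw)]);ey=np.array([-ex[1],ex[0]])
d=(p[...,:2]-tcp);a=d@ex;b=d@ey;z=p[...,2]
for lo in range(48,104,8):
    m=(abs(b)<9)&(abs(a)<20)&(z>lo)&(z<=lo+8)
    if m.sum()>4: print(lo,m.sum(),"x %.1f..%.1f y %.1f..%.1f"%(*np.percentile(a[m],[3,97]),*np.percentile(b[m],[3,97])))
for n,mm in (("all44",(z>42)&(z<46)&(abs(a)<30)&(b>-50)&(b<45)),("lug",(z>41)&(z<46)&(abs(a)<30)&(b>22)&(b<45)),("well",(z>42)&(z<46)&(abs(a)<30)&(b<2)&(b>-50)),("midbar",(z>20)&(z<43)&(abs(a)<12)&(b>-8)&(b<30))):
    if mm.sum()>4: print(n,mm.sum(),"x %.1f..%.1f y %.1f..%.1f"%(*np.percentile(a[mm],[1,99]),*np.percentile(b[mm],[1,99])))
a=c["color"][130:290,190:350];save("f.png",cv2.resize(a,(600,600),interpolation=cv2.INTER_CUBIC))
c=env.read_camera("side");save("g.png",cv2.resize(c["color"][215:305,220:340],(800,600),interpolation=cv2.INTER_CUBIC))
```

```text
[ 484.42097696 -298.47354818  180.19539294] [ 3.14077870e+00 -1.45442651e-03 -1.10208190e-01] [-0.89676449  0.2477829   0.04365503]
48 16 x 8.1..9.2 y -2.3..1.2
56 20 x 8.5..9.2 y -2.3..1.1
64 25 x 8.4..9.4 y -2.2..1.1
72 73 x 8.1..9.2 y -5.9..4.9
80 83 x 7.8..9.4 y -6.3..5.2
88 102 x 8.2..9.3 y -6.0..5.0
96 147 x 6.7..10.1 y -6.5..6.9
all44 1571 x -20.2..18.8 y -46.0..35.7
lug 357 x -16.6..14.0 y 25.3..36.1
well 1181 x -20.4..18.8 y -46.0..-6.0
midbar 465 x -7.1..9.5 y -5.5..30.0
```

View pics/f.png

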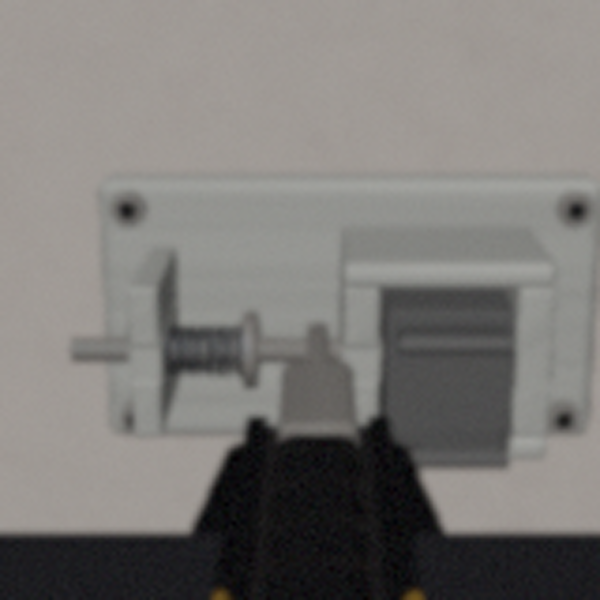

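View pics/g.png

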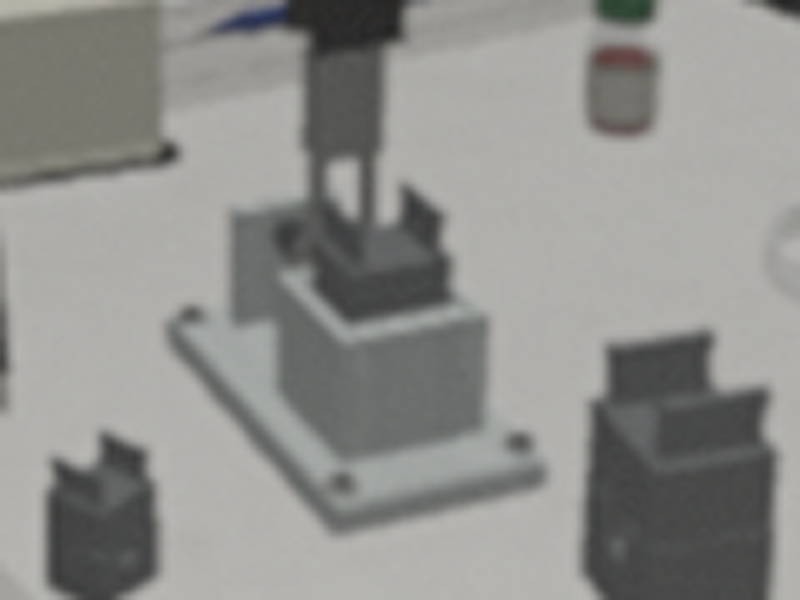

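In the first crop the prong stands at (318,340), between the wall edge near (345,345) and the collar at (255,350), with the fork centred on the bar line. In the side crop both prongs are visible, straddling above the bar. I'll lower it gently.

Call:
{"method": "jog_arm", "body": {
  "motion": [
    [0,0,0,0,0,4,5],
    [0,0,0,0,0,4,5],
    [0,0,0,0,0,4,5],
    [0,0,0,0,0,4,5],
    [0,0,0,0,0,0,5]
  ]
}}

```text
t: 9.82
eef_pos: [484.1, -298.0, 162.8]
tcp_rot: [-3.141, 0.001, -0.11]
ft_force: [1.2, -0.0, -1.0]
opening: 0.122
grip_force: 30.0
```

Call:
{"method": "jog_arm", "body": {
  "motion": [
    [0,0,0,0,0,3,5],
    [0,0,0,0,0,3,5],
    [0,0,0,0,0,2,5],
    [0,0,0,0,0,0,5],
    [0,0,0,0,0,0,5]
  ]
}}

```text
t: 10.45
eef_pos: [484.2, -298.1, 155.3]
tcp_rot: [-3.142, -0.0, -0.11]
ft_force: [0.9, 0.1, -0.6]
opening: 0.126
grip_force: 30.0
```

Down with no contact. Now pushing along the tool's -y in small steps, watching the force.

Call:
{"method": "jog_arm", "body": {
  "motion": [
    [0,0,0,0,-1,-1,5],
    [0,0,0,0,-1,0,5],
    [0,0,0,0,-1,0,5],
    [0,0,0,0,0,0,5]
  ]
}}

```text
t: 10.95
eef_pos: [484.5, -295.0, 156.2]
tcp_rot: [-3.141, 0.0, -0.11]
ft_force: [-0.1, 0.2, -0.3]
opening: 0.126
grip_force: 30.0
```

Call:
{"method": "jog_arm", "body": {
  "motion": [
    [0,0,0,0,-1,0,5],
    [0,0,0,0,-1,0,5],
    [0,0,0,0,0,0,5]
  ]
}}

```text
t: 11.32
eef_pos: [484.7, -293.0, 156.2]
tcp_rot: [-3.141, -0.0, -0.11]
ft_force: [0.2, 0.0, -1.8]
opening: 0.129
grip_force: 30.0
```

Call:
{"method": "jog_arm", "body": {
  "motion": [
    [0,0,0,0,-1,0,5],
    [0,0,0,0,-1,0,5],
    [0,0,0,0,0,0,5]
  ]
}}

```text
t: 11.7
eef_pos: [484.9, -291.1, 156.2]
tcp_rot: [-3.142, -0.0, -0.11]
ft_force: [-0.4, -0.1, -0.1]
opening: 0.122
grip_force: 30.0
```

Call:
{"method": "jog_arm", "body": {
  "motion": [
    [0,0,0,0,-1,0,5],
    [0,0,0,0,-1,0,5],
    [0,0,0,0,0,0,5]
  ]
}}

```text
t: 12.08
eef_pos: [485.1, -289.1, 156.2]
tcp_rot: [-3.142, -0.0, -0.11]
ft_force: [0.1, 0.3, -1.0]
opening: 0.126
grip_force: 30.0
```

Call:
{"method": "jog_arm", "body": {
  "motion": [
    [0,0,0,0,-1,0,5],
    [0,0,0,0,-1,0,5],
    [0,0,0,0,0,0,5]
  ]
}}

```text
t: 12.45
eef_pos: [485.4, -287.4, 156.2]
tcp_rot: [3.141, -0.0, -0.11]
ft_force: [-0.6, -3.8, -0.8]
opening: 0.128
grip_force: 30.0
```

Call:
{"method": "jog_arm", "body": {
  "motion": [
    [0,0,0,0,-1,0,5],
    [0,0,0,0,0,0,5]
  ]
}}

```text
t: 12.7
eef_pos: [485.5, -286.2, 156.2]
tcp_rot: [3.142, -0.0, -0.11]
ft_force: [-1.6, -3.7, -0.6]
opening: 0.122
grip_force: 30.0
```

Call:
{"method": "jog_arm", "body": {
  "motion": [
    [0,0,0,0,-1,0,5],
    [0,0,0,0,-1,0,5],
    [0,0,0,0,0,0,5]
  ]
}}

```text
t: 13.08
eef_pos: [485.7, -284.1, 156.2]
tcp_rot: [-3.142, -0.0, -0.11]
ft_force: [-0.8, -3.5, -1.2]
opening: 0.127
grip_force: 30.0
```

Call:
{"method": "jog_arm", "body": {
  "motion": [
    [0,0,0,0,-1,0,5],
    [0,0,0,0,0,0,5]
  ]
}}

```text
t: 13.32
eef_pos: [485.8, -283.1, 156.2]
tcp_rot: [-3.142, -0.0, -0.11]
ft_force: [-0.0, -3.5, -0.1]
opening: 0.125
grip_force: 30.0
```

Call:
{"method": "jog_arm", "body": {
  "motion": [
    [0,0,0,0,-1,0,5],
    [0,0,0,0,0,0,5]
  ]
}}

```text
t: 13.58
eef_pos: [486.0, -282.1, 156.2]
tcp_rot: [-3.142, -0.0, -0.11]
ft_force: [-0.8, -4.9, -1.2]
opening: 0.128
grip_force: 30.0
```

Call:
{"method": "jog_arm", "body": {
  "motion": [
    [0,0,0,0,-0.7,0,5],
    [0,0,0,0,0,0,5]
  ]
}}

```text
t: 13.82
eef_pos: [486.0, -281.4, 156.2]
tcp_rot: [-3.142, -0.0, -0.11]
ft_force: [-1.1, -4.0, 0.2]
opening: 0.124
grip_force: 30.0
```

Call:
{"method": "jog_arm", "body": {
  "motion": [
    [0,0,0,0,-0.7,0,5],
    [0,0,0,0,0,0,5]
  ]
}}

```text
t: 14.08
eef_pos: [486.1, -280.8, 156.2]
tcp_rot: [-3.142, -0.0, -0.11]
ft_force: [-0.1, -4.9, -1.6]
opening: 0.121
grip_force: 30.0
```

```bash
cat > car.py <<'E'
from h import *
for n in ("side","scene"):
    c=env.read_camera(n);p=cloud(c)
    s=p[(abs(p[...,0]-480.5)<13)&(abs(p[...,1]+323)<11)&(p[...,2]<85)]
    print(n,len(s),np.percentile(s[:,2],[5,25,50,75,95]).round(1))
s=env.state();print(s["t"],s["eef_pos"],s["ft_force"])
E
python3 car.py
python3 - <<'E'
from h import *
p=cloud(dict(np.load("/tmp/side.npz")))
s=p[(abs(p[...,0]-480.5)<13)&(abs(p[...,1]+323)<11)&(p[...,2]<85)];print("before side",len(s),np.percentile(s[:,2],[5,25,50,75,95]).round(1))
E
```

```text
side 215 [41.6 55.  64.2 68.2 75. ]
scene 92 [41.3 58.1 64.6 66.4 74.9]
14.175 [ 486.07372755 -280.81676005  156.203402  ] [-0.2904793  -4.66617196 -1.14802602]
before side 169 [44.9 55.  56.3 62.4 66.8]
```

The carrier top rose from about 66 to 75 mm, the full 9 mm, so it is freed at about 7 mm of travel with only about 5 N. I'll back off gently and lift out.

Call:
{"method": "jog_arm", "body": {
  "motion": [
    [0,0,0,0,2,0,5],
    [0,0,0,0,2,0,5],
    [0,0,0,0,2,0,5],
    [0,0,0,0,2,0,5],
    [0,0,0,0,2,0,5],
    [0,0,0,0,1,0,5],
    [0,0,0,0,0,0,5]
  ]
}}

```text
t: 15.05
eef_pos: [484.9, -291.8, 156.2]
tcp_rot: [-3.141, -0.0, -0.11]
ft_force: [0.3, -0.3, -0.3]
opening: 0.127
grip_force: 30.0
```

Call:
{"method": "jog_arm", "body": {
  "motion": [
    [0,0,0,0,0,-4,5],
    [0,0,0,0,0,-8,5],
    [0,0,0,0,0,-12,5],
    [0,0,0,0,0,-25,5],
    [0,0,0,0,0,-35,5],
    [0,0,0,0,0,-12,5],
    [0,0,0,0,0,0,5]
  ]
}}

```text
t: 15.92
eef_pos: [484.8, -291.7, 252.7]
tcp_rot: [3.141, -0.001, -0.11]
ft_force: [0.2, -0.8, -1.1]
opening: 0.125
grip_force: 30.0
```

```bash
python3 car.py
python3 - <<'E'
from h import *
s=env.state();yaw=s["tcp_rot"][2];print(yaw)
d=np.array([488.0,-117.1])-s["eef_pos"][:2]
# after turn to yaw -.17
y=-.17;print("tool shift after turn",d@[np.cos(y),np.sin(y)],d@[np.sin(y),-np.cos(y)],"turn z deg",np.degrees(yaw-y))
E
```

```text
side 163 [41.3 63.3 64.7 71.  75.5]
scene 182 [42.6 54.7 64.4 69.4 75.5]
16.025 [ 484.53776631 -291.51131161  251.30025708] [-0.77206622  0.60993647 -0.16331255]
-0.11016643236973245
tool shift after turn -26.094990619083234 -172.48288073305392 turn z deg 3.42821089842491
```

The carrier stays up. Back to above the stand.

Call:
{"method": "jog_arm", "body": {
  "motion": [
    [0,0,3.4,0,0,0,5],
    [0,0,0,-6.5,-43,0,5],
    [0,0,0,-6.5,-43,0,5],
    [0,0,0,-6.5,-43,0,5],
    [0,0,0,-6.6,-43.5,0,5],
    [0,0,0,0,0,0,5],
    [0,0,0,0,0,0,5]
  ]
}}

```text
t: 16.9
eef_pos: [488.2, -117.5, 251.5]
tcp_rot: [-3.141, 0.001, -0.169]
ft_force: [0.3, -0.1, -0.1]
opening: 0.125
grip_force: 30.0
```

```bash
cat > chk.py <<'E'
from h import *
c=env.read_camera("wrist")
p=cloud(c);s=env.state();tcp=s["eef_pos"];print(s["eef_pos"],s["tcp_rot"],s["ft_force"])
yaw=s["tcp_rot"][2];ex=np.array([np.cos(yaw),np.sin(yaw)]);ey=np.array([-ex[1],ex[0]])
d=(p[...,:2]-tcp[:2]);a=d@ex;b=d@ey;z=p[...,2]
for lo in range(-134,-76,8):
    m=(abs(b)<9)&(abs(a)<20)&(z-tcp[2]>lo)&(z-tcp[2]<=lo+8)
    if m.sum()>4: print(lo,m.sum(),"x %.1f..%.1f y %.1f..%.1f"%(*np.percentile(a[m],[3,97]),*np.percentile(b[m],[3,97])))
m=(z>53)&(z<59)&(abs(a)<45)&(abs(b)<45)
q=np.stack([a[m],b[m]],1).astype(np.float32);print("stand rel",len(q),cv2.minAreaRect(q))
E
python3 chk.py
```

```text
[ 488.24680113 -117.90462053  251.62984295] [-3.14146266e+00  8.18041636e-04 -1.69806434e-01] [-0.36049363 -0.55863191 -0.21452954]
-134 10 x 8.1..8.8 y -1.5..1.6
-126 23 x 8.1..8.7 y -1.7..1.8
-118 22 x 8.0..9.0 y -1.6..1.7
-110 58 x 7.1..8.9 y -5.4..5.6
-102 86 x 7.3..9.1 y -5.4..5.6
-94 98 x 8.0..9.0 y -5.5..5.6
-86 152 x 6.2..8.9 y -5.9..6.0
-78 160 x 7.5..11.0 y -8.5..8.5
stand rel 3091 ((-0.9473018646240234, 0.9820404052734375), (52.06374740600586, 60.59357452392578), 89.79840850830078)
```

Call:
{"method": "jog_arm", "body": {
  "motion": [
    [0,0,0,0,-0.6,25,5],
    [0,0,0,0,0,22,5],
    [0,0,0,0,0,5,5],
    [0,0,0,0,0,0,5],
    [0,0,0,0,0,0,5],
    [0,0,0,0,0,0,5]
  ]
}}

```text
t: 17.7
eef_pos: [488.5, -116.8, 200.8]
tcp_rot: [3.141, -0.001, -0.17]
ft_force: [-0.3, -0.8, -0.5]
opening: 0.124
grip_force: 30.0
```

```bash
python3 chk.py
```

```text
[ 488.4484582  -116.77393788  200.74053773] [ 3.14148123e+00 -9.70866931e-04 -1.69466347e-01] [-0.48401432 -0.38664609 -0.16878428]
-134 9 x 8.5..9.1 y -2.1..1.1
-126 22 x 8.4..9.3 y -2.2..1.3
-118 25 x 8.3..9.1 y -2.1..1.2
-110 58 x 8.0..9.4 y -5.8..5.0
-102 88 x 7.8..9.3 y -6.2..5.3
-94 92 x 8.4..9.3 y -6.0..5.1
-86 154 x 6.8..9.3 y -5.9..5.4
-78 158 x 7.6..11.2 y -8.5..8.4
stand rel 3739 ((-0.9099597930908203, -0.20452499389648438), (52.236427307128906, 60.850364685058594), 89.75367736816406)
```

Call:
{"method": "jog_arm", "body": {
  "motion": [
    [0,0,0,-0.3,0,6,5],
    [0,0,0,0,0,6,5],
    [0,0,0,0,0,6,5],
    [0,0,0,0,0,6,5],
    [0,0,0,0,0,4,5],
    [0,0,0,0,0,2,5],
    [0,0,0,0,0,0,5]
  ]
}}

```text
t: 18.62
eef_pos: [488.0, -116.7, 170.1]
tcp_rot: [-3.141, 0.0, -0.17]
ft_force: [0.2, -0.4, -0.3]
opening: 0.124
grip_force: 30.0
```

Call:
{"method": "jog_arm", "body": {
  "motion": [
    [0,0,0,0,0,4,5],
    [0,0,0,0,0,4,5],
    [0,0,0,0,0,4,5],
    [0,0,0,0,0,0,5]
  ]
}}

```text
t: 19.12
eef_pos: [487.9, -116.6, 157.8]
tcp_rot: [-3.141, 0.001, -0.17]
ft_force: [-0.2, -0.4, -0.2]
opening: 0.127
grip_force: 30.0
```

Call:
{"method": "jog_arm", "body": {
  "motion": [
    [0,0,0,0,0,3,5],
    [0,0,0,0,0,3,5],
    [0,0,0,0,0,3,5],
    [0,0,0,0,0,3,5],
    [0,0,0,0,0,0,5]
  ]
}}

```text
t: 19.75
eef_pos: [488.0, -116.6, 146.0]
tcp_rot: [-3.141, 0.0, -0.17]
ft_force: [-1.1, -0.0, -0.1]
opening: 0.125
grip_force: 30.0
```

Call:
{"method": "jog_arm", "body": {
  "motion": [
    [0,0,0,0,0,2,5],
    [0,0,0,0,0,1.5,5],
    [0,0,0,0,0,0,5]
  ]
}}

```text
t: 20.12
eef_pos: [488.0, -116.7, 142.6]
tcp_rot: [-3.141, 0.0, -0.169]
ft_force: [0.3, 0.1, 0.6]
opening: 0.126
grip_force: 30.0
```

Call:
{"method": "jog_arm", "body": {
  "motion": [
    [0,0,0,0,0,0.7,5],
    [0,0,0,0,0,0,5]
  ]
}}

```text
t: 20.38
eef_pos: [488.0, -116.7, 142.0]
tcp_rot: [-3.141, 0.0, -0.17]
ft_force: [1.2, -0.1, -0.4]
opening: 0.127
grip_force: 30.0
```

Call:
{"method": "jog_arm", "body": {
  "motion": [
    [0,0,0,0,0,0.5,5],
    [0,0,0,0,0,0,5]
  ]
}}

```text
t: 20.62
eef_pos: [488.0, -116.6, 141.5]
tcp_rot: [-3.142, -0.0, -0.169]
ft_force: [0.6, -0.1, -0.8]
opening: 0.126
grip_force: 30.0
```

Call:
{"method": "jog_arm", "body": {
  "motion": [
    [0,0,0,0,0,0.4,5],
    [0,0,0,0,0,0,5]
  ]
}}

```text
t: 20.88
eef_pos: [488.0, -116.7, 141.4]
tcp_rot: [-3.142, -0.0, -0.17]
ft_force: [-2.0, 0.4, 4.3]
opening: 0.126
grip_force: 30.0
```

Call:
{"method": "jog_arm", "body": {
  "motion": [
    [0,0,0,0,0,0.3,5],
    [0,0,0,0,0,0,5]
  ]
}}

```text
t: 21.12
eef_pos: [488.0, -116.7, 141.3]
tcp_rot: [3.142, -0.0, -0.169]
ft_force: [-2.6, 1.0, 9.4]
opening: 0.126
grip_force: 30.0
```

Seated on the ledge. I'll ease off, open and retract.

Call:
{"method": "jog_arm", "body": {
  "motion": [
    [0,0,0,0,0,-0.4,5],
    [0,0,0,0,0,0,40],
    [0,0,0,0,0,0,40],
    [0,0,0,0,0,0,40],
    [0,0,0,0,0,0,40]
  ]
}}

```text
t: 21.75
eef_pos: [488.1, -116.7, 141.2]
tcp_rot: [-3.142, -0.0, -0.169]
ft_force: [0.8, -0.4, 0.2]
opening: 0.41
grip_force: 0.0
```

Call:
{"method": "jog_arm", "body": {
  "motion": [
    [0,0,0,0,0,-10,40],
    [0,0,0,0,0,-30,40],
    [0,0,0,0,0,-50,60],
    [0,0,0,0,0,-50,90],
    [0,0,0,0,0,-10,95],
    [0,0,0,0,0,0,95],
    [0,0,0,0,0,0,95]
  ]
}}

```text
t: 22.62
eef_pos: [487.6, -116.5, 290.0]
tcp_rot: [-3.141, 0.002, -0.17]
ft_force: [0.3, 0.6, 0.1]
opening: 0.888
grip_force: 0.0
```

```bash
python3 car.py
python3 - <<'E'
from h import *
c=env.read_camera("wrist");save("h.png",c["color"]);p=cloud(c)
q=p[(abs(p[...,0]-487)<60)&(abs(p[...,1]+116)<60)]
f=q[(q[:,2]>115)&(q[:,2]<130)];print("forktop",f[:,2].mean(),cv2.minAreaRect(f[:,:2].astype(np.float32)))
s=q[(q[:,2]>52)&(q[:,2]<59)];print("stand",cv2.minAreaRect(s[:,:2].astype(np.float32)))
E
```

```text
side 164 [41.4 61.8 64.7 70.5 75.5]
scene 176 [41.9 55.1 64.6 69.5 75.4]
22.725 [ 487.79362032 -116.60581187  289.99957917] [0.4086846  0.05447757 0.56785744]
forktop 121.77882326799593 ((487.8238220214844, -117.32296752929688), (11.717887878417969, 17.55270767211914), 79.75542449951172)
stand ((487.5405578613281, -116.8109130859375), (52.086387634277344, 60.35159683227539), 80.2712631225586)
```

View pics/h.png

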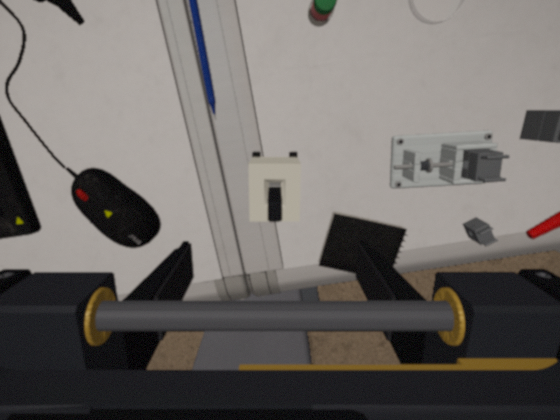

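The picture shows the fork upright in its stand at (274,200) with its top at 121.8 mm, the same as before. The carrier stands raised at (483,165) and everything else is where it was.

```bash
python3 -c "
from cell import env
print(env.job_done())"
```

```text
the job is handed in; nothing more can be done
None
```

The job is done and handed in at about 23 s: the carrier was freed with a push of about 5 N and stands up in the holder, and the fork is back fully home and upright in its stand, released. No verdict came back with the hand-in.

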